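Lay out the tube and present the gauge ball

TASK

Get the bench ready for a ball-gauge check of the tube: lay the standing tube gently on its side (do not drop it) in the V cradle, centred lengthwise, either end first, and let go of it. Then pick up the dish by its grip, lift it straight up so that it is at least 5 cm clear of its cork mat, and turn it there about a quarter turn until its spout points at the middle of the cradle, keeping the dish level and the loose ball in its middle all the way. Finish while still holding the dish there, still and level above its mat; leave the spray can, hammer and screwdriver alone.

Things in the scene. Friction and masses are not known exactly. Their poses are not given: they have to be found in the camera images.
- tube_mid (a point): Centre (half-way up and on the axis) of a loose grey plastic tube, 40 mm outside diameter, 30 mm bore, 160 mm long, about 0.2 kg. It starts standing upright on the bench, to the far left or far right of the cradle, in one of two places (the spray can has the other). Its z axis is the tube's axis; both ends are alike.
- cradle_seat (a point): Where the lying tube's centre belongs in the fixed wooden cradle: 85 mm above the bench, midway between two 90 degree V supports, each 18 mm thick, 53 mm either side along x (88 mm free between them); V tops 1 mm under this height, reaching 34 mm to each side. x: level, along the lying tube, towards the mat; z up. Base board 170 (x) by 110 mm, 15 mm thick.
- mat: Fixed round cork mat, 150 mm across, 5 mm thick, about 0.25 m from the cradle along the cradle's x axis; origin at the centre of its underside.
- dish_grip (a point): Centre of the wooden grip of the loose aluminium dish on the mat: a block 12 mm thick (x), 70 long (y), 28 high, on a rigid bail whose uprights stand at y = +-63 mm; 100 mm above the dish's underside, over its middle. x: the way the spout points; z up. At the start x is about a quarter turn (1.15 to 2.0 rad) from pointing at the cradle.
- dish_middle (a point): Point in the middle of the dish where the ball's centre rests, 21 mm above the dish's underside, 79 mm under the centre of the grip; axes as the grip's.
- ball_center (a point): Centre of the loose steel ball, 24 mm in diameter, 57 g, that lies in the middle of the dish and rolls freely.
- tube: The tube itself; origin at the centre of its lower end as it stands at the start.
- dish: The dish itself, 123 mm across, about 0.3 kg, centre of mass nearly under the grip. Floor a shallow 8 degree cone falling to the middle; rim top 25 mm above the underside; a 26 mm wide pouring spout reaches 90 mm from the middle along x. Origin at the centre of its underside, axes as the grip's.
- ball: The ball itself.
- can: Bystander: white spray can standing upright, 58 mm across, 170 mm high; origin at the centre of its underside.
- hammer: Bystander: hammer lying beyond the cradle.
- screwdriver: Bystander: screwdriver lying to the far right of the mat.
Mind the look-alikes: they are no part of the job. Of the things shaped like the mat, the cork one is meant.

How it is judged:
By the outcome, as a careful person would: the job done as asked, in the order asked, and still so for the second after the job is handed in, while the arm keeps its last pose, push and grip.
It also fails if it takes over 67 s, if anything falls off the work surface, if the arm or the gripper's body presses on something with over 40 N, if the wrist force passes 120 N, or if a joint passes its speed limit or range.

ROBOT

A 7-joint arm with a two-finger parallel gripper is mounted at the origin on the work surface. World frame = base frame: x ahead of the robot, y to its left, z up, the work surface at z = 0. Lengths are in m, angles in degrees, forces in N, time in s.
With the tool pointing down it reaches from about 0.425 to 0.875 m from the base axis. Payload 4.7 kg.
Tool frame: the origin (TCP) lies midway between the tips of the shut fingers; the grasp point (between the pads) lies 19 mm behind it; z points along the fingers, y is the direction in which the jaws open and shut (so a half turn about z gives the same grasp; the last joint's range is limited). The gripper opens to 87 mm and grips with 3 to 60 N. Pads are 19 mm wide; open, the fingers measure 117 mm over their backs; the gripper's body (75 mm by 190 mm) begins 51 mm behind the grasp point.
Start: joints at [77.412, 18.392, -4.016, 83.108, 1.295, 78.541, -3.26], TCP at [0.151, -0.632, 0.223] pointing down, gripper open.
Joint ranges: [-163.93, 163.93], [-17.29, 119.83], [-79.2, 71.16], [3.27, 140.29], [-89.18, 269.18], [5.43, 117.66], [-154.24, 154.24]. Speed limits (degrees/s): [147.25, 147.25, 180, 180, 180, 180, 180].

INTERFACE

Orientations are given as [roll, pitch, yaw] about the fixed x, y, z axes, in that order (R = Rz(yaw) Ry(pitch) Rx(roll)).
In Python, from cell import env gives the robot as it stands. The module is installed in compiled form; this text tells all that it offers.
- The arm moves only by the tool servo_tool, never from a script. Its argument "plan" is a list of rows, each a list of 3 entries, a list of its own where there are three numbers: the opening, from 0 (shut) to 1 (fully open), then the shift along the tool's x, y, z in cm, then the turn, a rotation vector about the tool's x, y, z in degrees. A call has 1 to 20 rows; each row shifts and turns the pose as measured when the row begins, along the tool's axes as they then stand; what a row does not reach is not made up. A row lasts 1/12 s, in which the tool goes at most 41.7 mm and 7.16 degrees, less where a joint would pass 70% of its speed; a pose out of reach is approached as far as the arm can. A call is refused whole if a number of a shift passes 4.17 or a number of a turn 7.16, either way. A call with a gripper value outside its range is refused whole. The fingers move at their own pace and stop on an object; "force" is the grip in N (left out, the last holds). Time passes only in rows, so rows that do not move let the fingers close. It gives the time, the measured TCP pose, the force and the opening at its end, in the units of the state.
- env.get_obs(): the state, without advancing time (a new reading comes with each control period).
- env.read_camera(name): name is "side" or "top" or "wrist"; returns a dict with "image" (400x640x3 uint8, blue, green, red), "fx", "fy", "cx", "cy" (pixels), "rvec" (rotation vector, rad) and "tvec" (3), from world to camera coordinates, as OpenCV has them; the wrist camera has in their place "T_tool_cam" (4x4, takes a point from camera to tool coordinates, whose origin is the TCP and whose axes are the flange's). Camera axes: x right, y down, z forward; pixel columns grow to the right and rows downward; lengths in m; the calibration is good to about 2 mm. A picture is of the moment at which its call begins: read the wrist's pose just before it. There is no depth.
- env.sign_off(): hands the job in, once; it reports no verdict.
The state is a dict: "time_s": time; "qpos": joint angles; "joint_velocities": joint speeds; "effort": joint torques, N m; "tool_pos": TCP position; "tool_rot": TCP orientation; "force": force on the tool from outside, world axes, zero at the start; "wrist_torque": the same for the moment, N m; "grip_width": finger opening in m.
Only numpy, scipy, OpenCV 4.12 (cv2) and the standard library are available. Lean on these libraries where they do the work, as an engineer would, in place of code of your own. Each camera call takes 0.05 s, during which the arm holds its last target. There are 200 camera calls.

## Working session

There is one attempt and no reset: what is moved stays moved. The work goes in short steps, Python scripts to look and compute and a tool call to move; the robot and the scene stay as the last step left them, time stands still between calls to the robot, and variables do not carry over. Pictures are saved under pics/ and viewed, about 8 in all and at most 12, crops included, and the job is handed in when it is done.

Besides the shell and the picture viewer there is one more tool, called after "Call:" as a command line: name --argument value ..., lists and objects as JSON in quotes. servo_tool: Moves the arm, as the interface text tells. Its arguments: {"type":"object","properties":{"plan":{"type":"array"},"force":{"type":"number"}},"required":["plan"]}

```bash
mkdir -p pics; cat > h.py <<'E'
import numpy as np,cv2
from cell import env
from scipy.spatial.transform import Rotation as R
def cam(n):
    o=env.get_obs(); c=env.read_camera(n)
    K=np.array([[c['fx'],0,c['cx']],[0,c['fy'],c['cy']],[0,0,1.]])
    if n=='wrist':
        T=np.eye(4); T[:3,:3]=R.from_euler('xyz',o['tool_rot'],degrees=True).as_matrix(); T[:3,3]=o['tool_pos']
        T=T@np.array(c['T_tool_cam']); Rw=T[:3,:3]; C=T[:3,3]
    else:
        Rw=cv2.Rodrigues(np.array(c['rvec'],float))[0].T; C=-Rw@np.array(c['tvec'],float).ravel()
    return c['image'],K,Rw,C
def ray(K,Rw,p): 
    d=Rw@np.linalg.solve(K,[p[0],p[1],1.]); return d/np.linalg.norm(d)
def onz(K,Rw,C,p,z):
    d=ray(K,Rw,p); return C+d*(z-C[2])/d[2]
def proj(K,Rw,C,P):
    v=K@(Rw.T@(np.array(P)-C)); return v[:2]/v[2]
def tri(rays):
    A=sum(np.eye(3)-np.outer(d,d) for C,d in rays); b=sum((np.eye(3)-np.outer(d,d))@C for C,d in rays); return np.linalg.solve(A,b)
E
python3 - <<'E'
from h import *
print(env.get_obs())
for n in('side','top'):
    i,K,Rw,C=cam(n); cv2.imwrite(f'pics/{n}0.png',i); print(n,K[0,0],C,Rw[:,2])
i,K,Rw,C=cam('wrist');print('wrist',C,Rw)
E
```

```text
{'time_s': 0.0, 'qpos': array([77.41290156, 18.43965441, -4.01589396, 83.17381337,  1.29495305,
       78.53887201, -3.26200304]), 'joint_velocities': array([ 0.00647805,  0.00701738, -0.00788304, -0.05036603,  0.05399227,
        0.11386955, -0.11195474]), 'effort': array([ 9.58043483e-05, -4.91291177e+01, -4.03586654e-01, -3.12522483e+01,
       -6.38216618e-02,  4.37113491e-02,  1.62532306e-04]), 'tool_pos': array([ 0.15041227, -0.63180897,  0.22146434]), 'tool_rot': array([-1.79892898e+02,  5.43219385e-03,  1.33951606e+01]), 'force': array([ 0.09806356, -0.15385345,  0.17064191]), 'wrist_torque': array([-0.06662374,  0.01047555, -0.05983133]), 'grip_width': 0.08717407802064876}
side 384.92034681950236 [ 0.52417792 -0.86051152  0.60382669] [ 0.05136184  0.85982222 -0.50800366]
top 417.602283177222 [ 0.37824057 -0.00129523  1.2391402 ] [ 0.17169702 -0.00539719 -0.98513502]
wrist [ 0.23081431 -0.61276085  0.38441921] [[ 0.23236831 -0.92820751 -0.29057836]
 [-0.9726222  -0.2227748  -0.06616232]
 [-0.00332117  0.29799699 -0.95456103]]
```

View pics/top0.png

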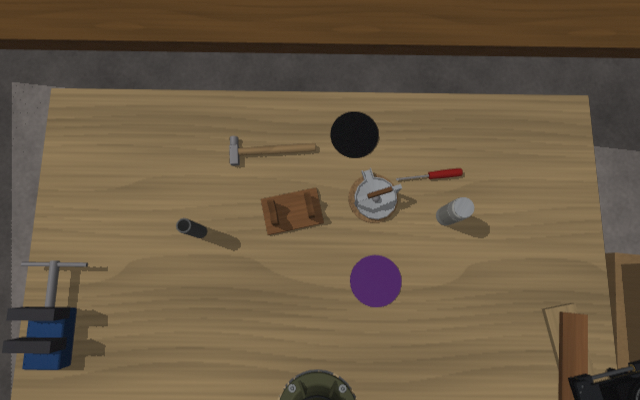

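View pics/side0.png

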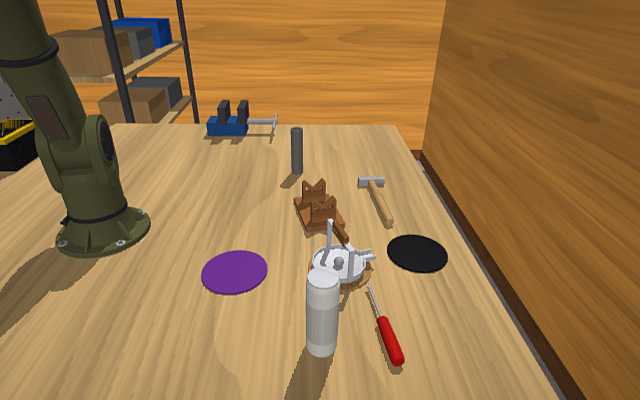

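The top view shows the tube standing left at (192,228). The white can (455,212) is the bystander. The cradle is at (292,211), and the cork mat with the dish is at (375,198). The look-alike discs are black (355,134) and purple (376,281). The side view agrees. Next is a close crop of the chosen things.

```bash
python3 - <<'E'
from h import *
i,K,Rw,C=cam('top')
a=cv2.resize(i[160:250,165:285],None,fx=4,fy=4,interpolation=cv2.INTER_CUBIC)
b=cv2.resize(i[160:250,255:415],None,fx=5,fy=5,interpolation=cv2.INTER_CUBIC)
cv2.imwrite('pics/crop1.png',b)
hsv=cv2.cvtColor(i,cv2.COLOR_BGR2HSV)
for nm,p,z in [('tubetop',(185,225.5),.16),('tubebot',(200,233),0),('cr',(292,211),.015),('can',(465,207),.17),('mat',(375,198),.005),('grip',(380,192),.105)]:
    print(nm,onz(K,Rw,C,p,z).round(3))
# dark tube mask
m=((hsv[...,2]<75)).astype('uint8'); m[:, :160]=0; m[:,260:]=0; m[:200]=0;m[250:]=0
ys,xs=np.nonzero(m);print(xs.min(),xs.max(),ys.min(),ys.max(),len(xs))
# wood base mask
m=cv2.inRange(hsv,(3,110,40),(14,255,200)); m[:, :255]=0;m[:,330:]=0;m[:180]=0;m[245:]=0
c=max(cv2.findContours(m,0,2)[0],key=cv2.contourArea); print(cv2.minAreaRect(c))
ap=cv2.boxPoints(cv2.minAreaRect(c)); print([onz(K,Rw,C,p,.015).round(3)[:2] for p in ap])
E
```

```text
tubetop [0.5   0.348 0.16 ]
tubebot [0.496 0.354 0.   ]
cr [0.563 0.082 0.015]
can [ 0.555 -0.378  0.17 ]
mat [ 0.607 -0.166  0.005]
grip [ 0.606 -0.167  0.105]
177 207 219 238 376
((291.736083984375, 210.8713836669922), (36.412349700927734, 57.11640548706055), 78.11134338378906)
[array([0.598, 0.178]), array([0.636, 0.012]), array([ 0.529, -0.012]), array([0.493, 0.152])]
```

View pics/crop1.png

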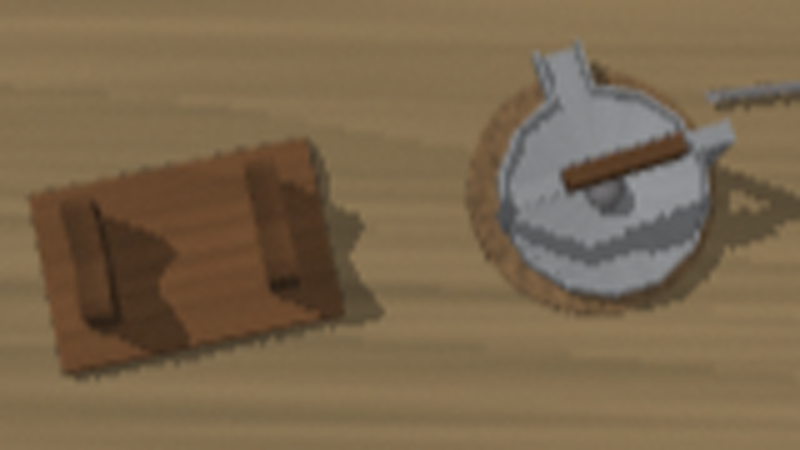

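Choices are clear: tube at left (185,225), can rejected; cork mat under the dish, black and purple discs rejected. Setting out on an arc that passes over the dish and cradle for one close look.

Call:
servo_tool --plan '[[1, [2, 0, -3], [0, 0, -1.8]], [1, [3, 0, -2.5], [0, 0, -2.6]], [1, [3.5, -0.1, -2], [0, 0, -3]], [1, [4, -0.1, -1], [0, 0, -3.5]], [1, [4, -0.1, 0], [0, 0, -3.5]], [1, [4, -0.1, 0], [0, 0, -3.5]], [1, [4, -0.1, 0], [0, 0, -3.5]], [1, [4, -0.1, 0], [0, 0, -3.5]], [1, [4, -0.1, 0], [0, 0, -3.5]], [1, [4, -0.1, 0], [0, 0, -3.5]], [1, [4, -0.1, 0], [0, 0, -3.5]], [1, [4, -0.1, 0], [0, 0, -3.5]], [1, [4, -0.1, 0], [0, 0, -3.5]], [1, [4, -0.1, 0], [0, 0, -3.5]], [1, [4, -0.1, 0], [0, 0, -3.5]], [1, [4, -0.1, 0], [0, 0, -3.5]], [1, [4, -0.1, 0], [0, 0, -3.5]], [1, [4, -0.1, 0], [0, 0, -3.5]], [1, [3, -0.1, 0], [0, 0, -2.6]], [1, [0, 0, 0], [0, 0, 0]]]'

```text
time_s: 1.87
tool_pos: [0.6417, -0.1329, 0.3002]
tool_rot: [-179.3, -0.5, 78.2]
force: [-0.4, 1.4, 0.1]
grip_width: 0.0874
```

```bash
python3 - <<'E'
from h import *
i,K,Rw,C=cam('wrist'); cv2.imwrite('pics/w1.png',i); np.savez('w1.npz',i=i,K=K,Rw=Rw,C=C)
print(C,[proj(K,Rw,C,p).round(0) for p in [(.564,.083,.015),(.606,-.167,.105),(.498,.351,.16)]])
E
```

```text
[ 0.66048394 -0.05406382  0.46386408] [array([216.,  -3.]), array([293., 214.]), array([-113., -584.])]
```

View pics/w1.png

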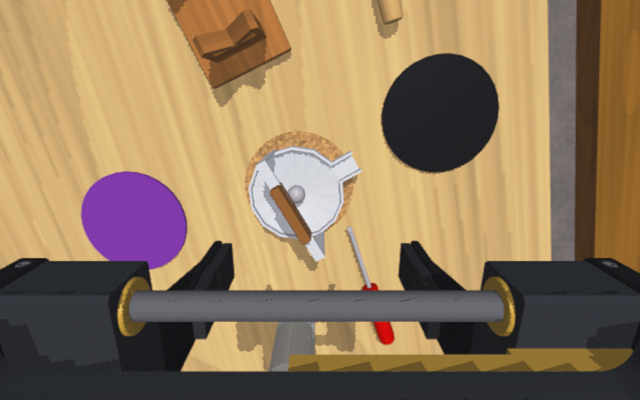

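The dish is at (297,190), with the grip from (272,188) to (312,243), the ball at (297,194) and the spout towards (350,163). The cradle's near edge runs (215,87)–(291,48). Continuing over the cradle with a look on the way.

```bash
python3 - <<'E'
from h import *
d=np.load('w1.npz');K,Rw,C=d['K'],d['Rw'],d['C']
for n,p,z in [('g1',(272,188),.119),('g2',(308,243),.119),('ball',(297,194),.026),('spout',(352,163),.03),('c1',(215,87),.015),('c2',(291,48),.015)]: print(n,onz(K,Rw,C,p,z).round(4))
E
```

```text
g1 [ 0.5934 -0.13    0.119 ]
g2 [ 0.6171 -0.1982  0.119 ]
ball [ 0.6059 -0.1652  0.026 ]
spout [ 0.6845 -0.1382  0.03  ]
c1 [ 0.5345 -0.0121  0.015 ]
c2 [0.6376 0.012  0.015 ]
```

Call:
servo_tool --plan '[[1, [4, -0.1, 0], [0, 0, -3.5]], [1, [4, -0.1, 0], [0, 0, -3.5]], [1, [4, -0.1, 0], [0, 0, -3.5]], [1, [2, -0.1, 0], [0, 0, -3.5]], [1, [0, 0, 0], [0, 0, 0]]]'

```text
time_s: 2.33
tool_pos: [0.6549, -0.009, 0.2983]
tool_rot: [-179.2, -0.2, 91.6]
force: [-0.8, 0.2, 0.7]
grip_width: 0.0871
```

```bash
python3 - <<'E'
from h import *
i,K,Rw,C=cam('wrist'); cv2.imwrite('pics/w2.png',i); np.savez('w2.npz',i=i,K=K,Rw=Rw,C=C)
print([proj(K,Rw,C,p).round(0) for p in [(.564,.083,.015),(.498,.351,.16)]])
E
```

```text
[array([248.,  87.]), array([  78., -390.])]
```

View pics/w2.png

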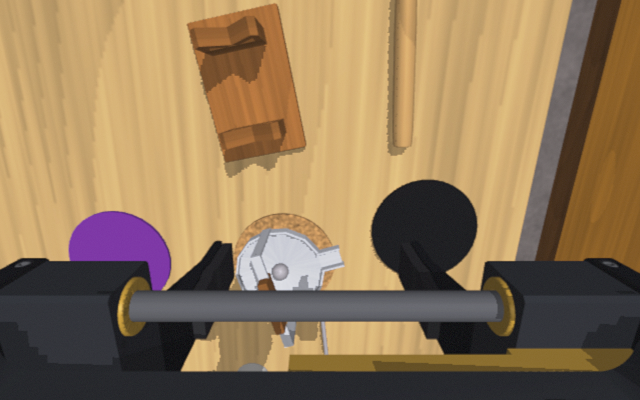

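Cradle base corners at (188,25), (276,3), (306,146) and (226,162). Now working out the approach.

```bash
cat >> h.py <<'E'
def pose():
    o=env.get_obs(); return np.array(o['tool_pos']),R.from_euler('xyz',o['tool_rot'],degrees=True)
def tgt_rot(yaw,phi): return R.from_euler('z',yaw,degrees=True)*R.from_euler('x',180,degrees=True)*R.from_euler('y',phi,degrees=True)
def rows(P,Rt,n=None,g=1,vmax=3.9,wmax=6.8):
    p,r=pose(); P=np.array(P); rv=(r.inv()*Rt).as_rotvec(degrees=True); dist=np.linalg.norm(P-p)*100
    n=n or int(np.ceil(max(dist/vmax,np.abs(rv).max()/wmax,1)))
    print('dp',(P-p).round(4),'rv',rv.round(1),'n',n)
    for k in range(n):
        rk=r*R.from_rotvec(rv*k/n,degrees=True)
        print([g,[float(x) for x in (rk.inv().apply(P-p)*100/n).round(2)],[float(x) for x in (rv/n).round(1)]],end=', ')
    print()
E
python3 - <<'E'
from h import *
d=np.load('w2.npz');K,Rw,C=d['K'],d['Rw'],d['C']
c=np.array([onz(K,Rw,C,p,.015) for p in [(188,25),(276,3),(306,146),(226,162)]]);print(c.round(4), c.mean(0))
e=(c[2]-c[1]+c[3]-c[0]);print(np.degrees(np.arctan2(e[1],e[0])),np.linalg.norm(e)/2); f=c[1]-c[0]+c[2]-c[3];print(np.degrees(np.arctan2(f[1],f[0])),np.linalg.norm(f)/2)
rows((.522,.249,.23),tgt_rot(103.2,60))
E
```

```text
[[ 0.495   0.1505  0.015 ]
 [ 0.5995  0.1763  0.015 ]
 [ 0.6377  0.0121  0.015 ]
 [ 0.5323 -0.0123  0.015 ]] [0.56611105 0.08166752 0.015     ]
-76.98487192721595 0.16775812343752441
13.46019526630407 0.10793888375568562
dp [-0.133   0.2603 -0.0682] rv [  5.5  59.6 -11.1] n 9
[1, [2.93, -1.4, 0.78], [0.6, 6.6, -1.2]], [1, [2.84, -1.32, 1.13], [0.6, 6.6, -1.2]], [1, [2.72, -1.25, 1.47], [0.6, 6.6, -1.2]], [1, [2.56, -1.18, 1.79], [0.6, 6.6, -1.2]], [1, [2.36, -1.1, 2.08], [0.6, 6.6, -1.2]], [1, [2.13, -1.03, 2.35], [0.6, 6.6, -1.2]], [1, [1.86, -0.96, 2.59], [0.6, 6.6, -1.2]], [1, [1.57, -0.9, 2.8], [0.6, 6.6, -1.2]], [1, [1.26, -0.83, 2.98], [0.6, 6.6, -1.2]],
```

Call:
servo_tool --plan '[[1, [2.9, -1.4, 0.5], [0.6, 6.6, -1.2]], [1, [2.8, -1.3, 1], [0.6, 6.6, -1.2]], [1, [2.7, -1.25, 1.4], [0.6, 6.6, -1.2]], [1, [2.6, -1.2, 1.8], [0.6, 6.6, -1.2]], [1, [2.4, -1.1, 2.1], [0.6, 6.6, -1.2]], [1, [2.1, -1, 2.3], [0.6, 6.6, -1.2]], [1, [1.9, -1, 2.6], [0.6, 6.6, -1.2]], [1, [1.6, -0.9, 2.8], [0.6, 6.6, -1.2]], [1, [1.3, -0.8, 2.9], [0.6, 6.6, -1.2]], [1, [0, 0, 0], [0, 0, 0]], [1, [0, 0, 0], [0, 0, 0]]]'

```text
time_s: 3.3
tool_pos: [0.5371, 0.2206, 0.231]
tool_rot: [179.9, -60.9, 99.3]
force: [0.4, -0.3, 0.3]
grip_width: 0.0872
```

```bash
python3 - <<'E'
from h import *
print(env.get_obs()['qpos'].round(1))
rows((.522,.249,.23),tgt_rot(103.2,60))
i,K,Rw,C=cam('wrist'); cv2.imwrite('pics/w3.png',i); np.savez('w3.npz',i=i,K=K,Rw=Rw,C=C)
print([proj(K,Rw,C,p).round(0) for p in [(.498,.351,0),(.498,.351,.16)]])
E
```

```text
[ 47.   29.6 -50.1 100.6 -39.4  74.8  24.1]
dp [-0.0151  0.0284 -0.001 ] rv [ 3.4 -0.9 -1.9] n 1
[1, [1.39, -1.03, 2.71], [3.4, -0.9, -1.9]], 
[array([302., 275.]), array([297., 184.])]
```

View pics/w3.png

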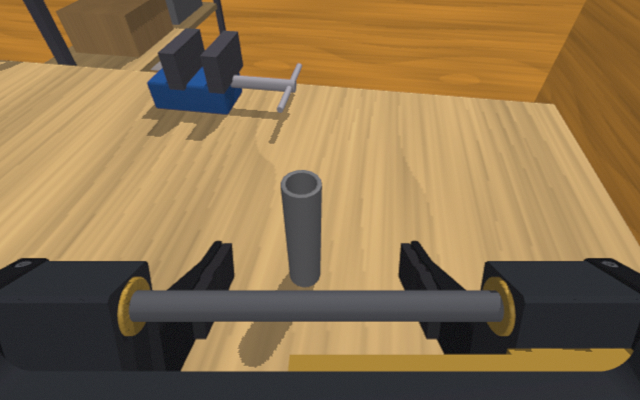

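The tube stands at top centre (302,183), bottom near (304,273), within 5 px of prediction.

```bash
python3 - <<'E'
from h import *
d=np.load('w3.npz');K,Rw,C=d['K'],d['Rw'],d['C']
t=onz(K,Rw,C,(302,183),.16);b=onz(K,Rw,C,(304,273),0);print(t,b)
T=(t+b)/2;T[2]=.083
Rt=tgt_rot(103.2,60);z=Rt.as_matrix()[:,2];print(z,T+.019*z)
rows(T-.10*z,Rt)
E
```

```text
[0.50227772 0.35299482 0.16      ] [0.49998106 0.35374675 0.        ]
[-0.19775765  0.84314406 -0.5       ] [0.497372   0.36939053 0.0735    ]
dp [-0.0159  0.049  -0.0973] rv [ 3.4 -0.8 -1.9] n 3
[1, [-2.0, -0.26, 3.06], [1.1, -0.3, -0.6]], [1, [-1.99, -0.22, 3.08], [1.1, -0.3, -0.6]], [1, [-1.97, -0.18, 3.09], [1.1, -0.3, -0.6]],
```

Call:
servo_tool --plan '[[1, [-2, -0.3, 3.1], [1.1, -0.3, -0.6]], [1, [-2, -0.2, 3.1], [1.1, -0.3, -0.6]], [1, [-2, -0.2, 3.1], [1.1, -0.3, -0.6]], [1, [0, 0, 0], [0, 0, 0]], [1, [0, 0, 0], [0, 0, 0]]]'

```text
time_s: 3.77
tool_pos: [0.5346, 0.2576, 0.1313]
tool_rot: [178.9, -58.8, 102.9]
force: [0.8, -0.0, -0.2]
grip_width: 0.087
```

```bash
python3 - <<'E'
from h import *
Rt=tgt_rot(103.2,60)
rows((.4975,.3694,.0735),Rt)
E
```

```text
dp [-0.0371  0.1118 -0.0578] rv [ 1.4  1.2 -0.1] n 4
[1, [0.28, -0.34, 3.25], [0.3, 0.3, -0.0]], [1, [0.27, -0.32, 3.25], [0.3, 0.3, -0.0]], [1, [0.25, -0.3, 3.26], [0.3, 0.3, -0.0]], [1, [0.23, -0.29, 3.26], [0.3, 0.3, -0.0]],
```

Call:
servo_tool --plan '[[1, [0.2, -0.6, 1], [0.5, 0.4, 0]], [1, [0.3, -0.6, 1.5], [0.5, 0.4, 0]], [1, [0.2, 0, 2.5], [0.4, 0.4, 0]], [1, [0.2, 0, 2.5], [0, 0, 0]], [1, [0.1, 0, 2.5], [0, 0, 0]], [1, [0, 0, 2], [0, 0, 0]], [1, [0, 0, 1], [0, 0, 0]], [1, [0, 0, 0], [0, 0, 0]], [1, [0, 0, 0], [0, 0, 0]]]'

```text
time_s: 4.52
tool_pos: [0.5062, 0.3695, 0.0814]
tool_rot: [178.3, -59.4, 103.9]
force: [0.3, 0.1, 0.2]
grip_width: 0.087
```

```bash
python3 - <<'E'
from h import *
Rt=tgt_rot(103.2,60)
rows((.4975,.3694,.0735),Rt)
E
```

```text
dp [-0.0087 -0.0001 -0.0079] rv [1.1 0.6 0.4] n 1
[1, [-0.58, -0.86, 0.55], [1.1, 0.6, 0.4]],
```

Call:
servo_tool --plan '[[1, [-0.5, -0.9, 0.5], [1.1, 0.6, 0.4]], [1, [-0.1, 0, 0], [0.3, 0.1, 0]], [0.4, [0, 0, 0], [0, 0, 0]], [0.3, [0, 0, 0], [0, 0, 0]], [0.2, [0, 0, 0], [0, 0, 0]], [0.2, [0, 0, 0], [0, 0, 0]], [0.2, [0, 0, 0], [0, 0, 0]], [0.2, [0, 0, 0], [0, 0, 0]], [0.2, [0, 0, 0], [0, 0, 0]]]' --force 40

```text
time_s: 5.27
tool_pos: [0.5024, 0.3632, 0.0742]
tool_rot: [-179.8, -60.0, 102.9]
force: [0.0, -0.4, -0.3]
grip_width: 0.0485
```

```bash
python3 - <<'E'
from h import *
o=env.get_obs();print(o['force'],o['grip_width'])
p,r=pose(); print('grasp pt',p-.019*r.as_matrix()[:,2])
rows(p+[0,0,.09],r)
E
```

```text
[ 0.01633344 -0.41983425 -0.34708555] 0.048470001542292654
grasp pt [0.50611385 0.34721114 0.08373544]
dp [0.   0.   0.09] rv [0. 0. 0.] n 3
[1, [2.6, -0.0, -1.5], [0.0, 0.0, 0.0]], [1, [2.6, -0.0, -1.5], [0.0, 0.0, 0.0]], [1, [2.6, -0.0, -1.5], [0.0, 0.0, 0.0]],
```

Call:
servo_tool --plan '[[0.2, [-0.1, -0.3, 0.4], [0, 0, 0]], [0.2, [0, 0, 0], [0, 0, 0]], [0.2, [0, 0, 0], [0, 0, 0]], [0.2, [0, 0, 0], [0, 0, 0]], [0.2, [0, 0, 0], [0, 0, 0]], [0.2, [0, 0, 0], [0, 0, 0]]]'

```text
time_s: 5.77
tool_pos: [0.4988, 0.3656, 0.0712]
tool_rot: [-179.9, -60.0, 103.0]
force: [1.0, -1.2, -0.5]
grip_width: 0.0388
```

```bash
python3 - <<'E'
from h import *
o=env.get_obs();print(o['force'],o['grip_width'])
p,r=pose(); print('grasp pt',p-.019*r.as_matrix()[:,2])
i,K,Rw,C=cam('wrist'); np.savez('w4.npz',i=i,K=K,Rw=Rw,C=C); cv2.imwrite('pics/w4.png',i)
E
```

```text
[ 0.9768047  -1.21720201 -0.49863151] 0.03883855818951971
grasp pt [0.50247202 0.34961814 0.08066161]
```

View pics/w4.png

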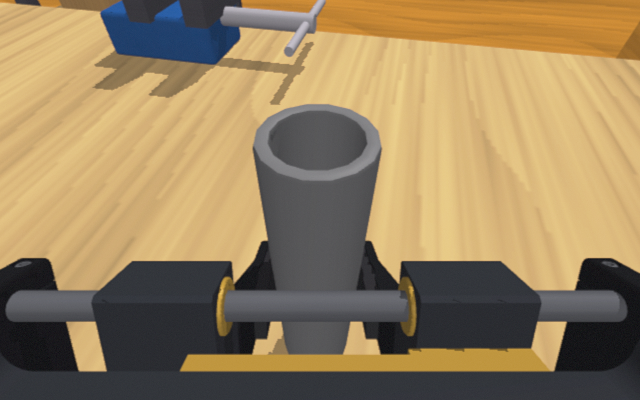

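Gripped at 38.8 mm; the top rim's centre is at (317,142). Lifting straight up, then planning the turn.

Call:
servo_tool --plan '[[0.2, [0.9, 0, -0.5], [0, 0, 0]], [0.2, [2.2, 0, -1.3], [0, 0, 0]], [0.2, [2.6, 0, -1.5], [0, 0, 0]], [0.2, [2.6, 0, -1.5], [0, 0, 0]], [0.2, [2.6, 0, -1.5], [0, 0, 0]], [0.2, [0.9, 0, -0.5], [0, 0, 0]], [0.2, [0, 0, 0], [0, 0, 0]]]'

```text
time_s: 6.4
tool_pos: [0.4954, 0.3654, 0.2104]
tool_rot: [-179.1, -59.7, 102.4]
force: [-0.6, -0.2, -2.3]
grip_width: 0.0385
```

```bash
python3 - <<'E'
from h import *
d=np.load('w4.npz');K,Rw,C=d['K'],d['Rw'],d['C']
t=onz(K,Rw,C,(317,142.5),.16);print(t)
p0=np.array([.4988,.3656,.0712]);r0=R.from_euler('xyz',[-179.9,-60,103],degrees=True)
c=r0.inv().apply(np.array([t[0],t[1],.08])-p0);print('centre in tool',c)
o=env.get_obs();print(o['force'],o['grip_width'],o['qpos'].round(1))
Rt=tgt_rot(103.1,-30); z=Rt.as_matrix()[:,2]
g=np.array([.5655,.082,.19]); rows(g+.019*z,Rt)
E
```

```text
[0.50285152 0.35122868 0.16      ]
centre in tool [ 0.00016383  0.00068461 -0.01731745]
[-0.60108944 -0.15128241 -2.26585654] 0.03853975896672809 [ 36.4  29.6 -54.5 104.6 -41.1  63.2  20. ]
dp [ 0.0723 -0.2926 -0.0368] rv [ -0.5 -89.7  -0.1] n 14
[1, [-1.31, 0.03, -1.73], [-0.0, -6.4, -0.0]], [1, [-1.5, 0.03, -1.57], [-0.0, -6.4, -0.0]], [1, [-1.66, 0.03, -1.39], [-0.0, -6.4, -0.0]], [1, [-1.81, 0.03, -1.2], [-0.0, -6.4, -0.0]], [1, [-1.93, 0.03, -0.99], [-0.0, -6.4, -0.0]], [1, [-2.03, 0.03, -0.77], [-0.0, -6.4, -0.0]], [1, [-2.1, 0.03, -0.54], [-0.0, -6.4, -0.0]], [1, [-2.15, 0.03, -0.3], [-0.0, -6.4, -0.0]], [1, [-2.17, 0.03, -0.06], [-0.0, -6.4, -0.0]], [1, [-2.16, 0.03, 0.19], [-0.0, -6.4, -0.0]], [1, [-2.13, 0.03, 0.43], [-0.0, -6.4, -0.0]], [1, [-2.07, 0.03, 0.66], [-0.0, -6.4, -0.0]], [1, [-1.98, 0.03, 0.89], [-0.0, -6.4, -0.0]], [1, [-1.87, 0.03, 1.1], [-0.0, -6.4, -0.0]],
```

Call:
servo_tool --plan '[[0.2, [-0.8, 0, -1.2], [0, -3.5, 0]], [0.2, [-1.4, 0, -1.6], [0, -6.4, 0]], [0.2, [-1.6, 0, -1.5], [0, -6.4, 0]], [0.2, [-1.8, 0, -1.2], [0, -6.4, 0]], [0.2, [-1.9, 0, -1], [0, -6.4, 0]], [0.2, [-2, 0, -0.8], [0, -6.4, 0]], [0.2, [-2.1, 0, -0.6], [0, -6.4, 0]], [0.2, [-2.1, 0, -0.4], [0, -6.4, 0]], [0.2, [-2.2, 0, -0.1], [0, -6.4, 0]], [0.2, [-2.2, 0, 0.1], [0, -6.4, 0]], [0.2, [-2.1, 0, 0.4], [0, -6.4, 0]], [0.2, [-2.1, 0, 0.6], [0, -6.4, 0]], [0.2, [-2, 0, 0.8], [0, -6.4, 0]], [0.2, [-1.9, 0, 1], [0, -6.4, 0]], [0.2, [-1, 0, 0.6], [0, -3, 0]], [0.2, [0, 0, 0], [0, 0, 0]], [0.2, [0, 0, 0], [0, 0, 0]]]'

```text
time_s: 7.82
tool_pos: [0.5551, 0.0483, 0.1513]
tool_rot: [-176.8, 34.1, 105.4]
force: [0.0, -0.5, -2.4]
grip_width: 0.0389
```

```bash
python3 - <<'E'
from h import *
o=env.get_obs();print(o['force'],o['grip_width'],o['qpos'].round(1))
Rt=tgt_rot(103.1,-30); z=Rt.as_matrix()[:,2]
g=np.array([.5655,.082,.135]); rows(g+.0175*z,Rt)
E
```

```text
[ 0.01141177 -0.4960561  -2.39789591] 0.03890571798315789 [  2.6  19.6 -36.7 101.6  42.8  82.4 -33.2]
dp [ 0.0124  0.0252 -0.0315] rv [-2.   4.2  1.8] n 2
[1, [1.75, 0.97, 0.66], [-1.0, 2.1, 0.9]], [1, [1.74, 0.93, 0.74], [-1.0, 2.1, 0.9]],
```

Call:
servo_tool --plan '[[0.2, [1.2, 0.6, 0.4], [-0.7, 1.6, 0.6]], [0.2, [1.2, 0.6, 0.5], [-0.7, 1.6, 0.6]], [0.2, [1, 0.6, 0.5], [-0.6, 1, 0.6]], [0.2, [0, 0, 0], [0, 0, 0]], [0.2, [0, 0, 0], [0, 0, 0]]]'

```text
time_s: 8.23
tool_pos: [0.5651, 0.0751, 0.1162]
tool_rot: [-179.7, 29.1, 103.2]
force: [-0.2, -0.1, -2.7]
grip_width: 0.0389
```

```bash
python3 - <<'E'
from h import *
Rt=tgt_rot(103.1,-30); z=Rt.as_matrix()[:,2]
g=np.array([.5655,.082,.105]); rows(g+.0175*z,Rt)
i,K,Rw,C=cam('wrist'); a=i[:,100:540]
s,K2,R2,C2=cam('side'); b=cv2.resize(s[150:260,250:400],None,fx=3.0,fy=3.0,interpolation=cv2.INTER_CUBIC)
o=np.zeros((590,790,3),np.uint8); o[:330,:450]=b; o[340:590,:400]=cv2.resize(i,(400,250)); 
t,K3,R3,C3=cam('top'); q=cv2.resize(t[170:245,260:340],None,fx=4,fy=4,interpolation=cv2.INTER_CUBIC); o[:300,460:780]=q
cv2.imwrite('pics/m5.png',o)
E
```

```text
dp [ 0.0024 -0.0016 -0.0263] rv [-0.2 -0.9  0.1] n 1
[1, [1.1, 0.21, 2.4], [-0.2, -0.9, 0.1]],
```

View pics/m5.png

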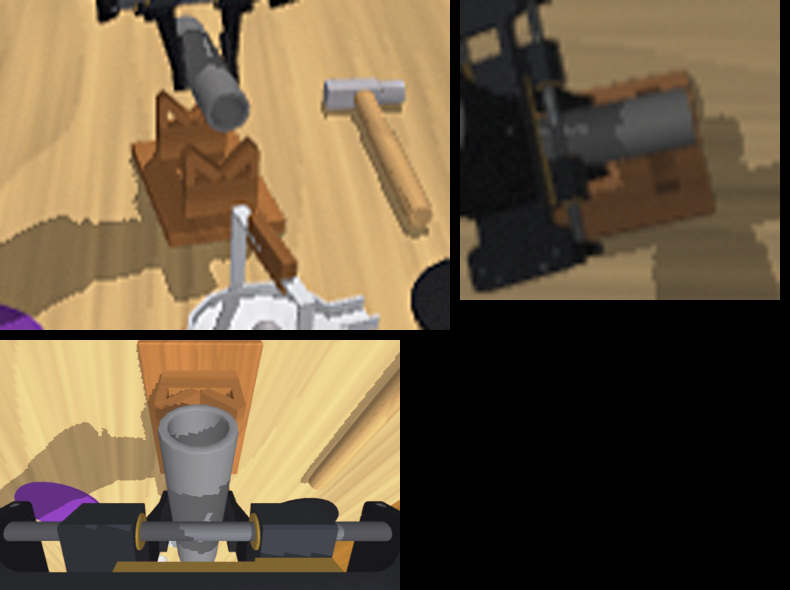

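The tube hangs level and parallel over both Vs. In the wrist inset it is centred over the far V; in the side inset the near end is at (228,110), over the near V. Lowering.

Call:
servo_tool --plan '[[0.2, [0.6, 0.1, 1.2], [-0.2, -0.9, 0.1]], [0.2, [0.5, 0.1, 1.2], [0, 0, 0]], [0.2, [0, 0, 0], [0, 0, 0]], [0.2, [0, 0, 0], [0, 0, 0]]]'

```text
time_s: 8.72
tool_pos: [0.569, 0.0727, 0.0918]
tool_rot: [179.8, 30.1, 102.9]
force: [-0.1, -0.2, -1.3]
grip_width: 0.0386
```

```bash
python3 - <<'E'
from h import *
p,r=pose(); T=p-.0175*r.as_matrix()[:,2]; d=np.array([.2267,-.974,0]); print('centre',T)
for n in('side',):
    i,K,Rw,C=cam(n); print(n,'near end pred',proj(K,Rw,C,T+.08*d))
    m=i[150:240,290:360]; cv2.imwrite('pics/x.png',m)
    g=cv2.cvtColor(i,cv2.COLOR_BGR2HSV); mk=((g[...,1]<40)&(g[...,2]>90)&(g[...,2]<150)).astype('uint8'); mk[:170]=0;mk[215:]=0;mk[:,:300]=0;mk[:,350:]=0
    cc=max(cv2.findContours(mk,0,2)[0],key=cv2.contourArea); print(cv2.boundingRect(cc),cv2.minEnclosingCircle(cc))
Rt=tgt_rot(103.1,-30); z=Rt.as_matrix()[:,2]
rows(np.array([.5655,.082,.085])+.0175*z,Rt)
E
```

```text
centre [0.56695627 0.0811965  0.10690878]
side near end pred [327.06193111 194.64883856]
(317, 180, 16, 14) ((324.9042663574219, 185.64894104003906), 8.323630332946777)
dp [-0.0014  0.0011 -0.0218] rv [ 0.1  0.1 -0.2] n 1
[1, [1.21, -0.12, 1.82], [0.1, 0.1, -0.2]],
```

Call:
servo_tool --plan '[[0.2, [0.4, 0, 0.5], [0, 0, 0]], [0.2, [0.3, 0, 0.5], [0, 0, 0]], [0.2, [0.2, 0, 0.3], [0, 0, 0]], [0.2, [0.2, 0, 0.3], [0, 0, 0]], [0.2, [0.1, 0, 0.2], [0, 0, 0]], [0.2, [0, 0, 0], [0, 0, 0]], [0.2, [0, 0, 0], [0, 0, 0]]]'

```text
time_s: 9.35
tool_pos: [0.5698, 0.0743, 0.075]
tool_rot: [179.5, 30.5, 102.7]
force: [-1.1, -0.6, -2.0]
grip_width: 0.0386
```

```bash
python3 - <<'E'
from h import *
o=env.get_obs();print(o['force'],o['wrist_torque'])
Rt=tgt_rot(103.1,-30); z=Rt.as_matrix()[:,2]
rows(np.array([.5655,.082,.085])+.0175*z,Rt)
E
```

```text
[-1.07157794 -0.58607632 -2.01974418] [0.81414983 0.10677001 0.02456003]
dp [-0.0023 -0.0009 -0.0051] rv [ 0.3  0.5 -0.4] n 1
[1, [0.23, -0.25, 0.46], [0.3, 0.5, -0.4]],
```

Call:
servo_tool --plan '[[0.2, [0.1, -0.1, 0.2], [0.3, 0.4, -0.3]], [0.2, [0.1, 0, 0.2], [0, 0, 0]], [0.2, [0, 0, 0.2], [0, 0, 0]], [0.2, [0, 0, 0], [0, 0, 0]]]'

```text
time_s: 9.68
tool_pos: [0.5689, 0.0744, 0.0737]
tool_rot: [180.0, 30.2, 103.0]
force: [-0.1, -1.5, -2.7]
grip_width: 0.0391
```

```bash
python3 - <<'E'
from h import *
o=env.get_obs();print(o['force'],o['wrist_torque'])
Rt=tgt_rot(103.1,-30); z=Rt.as_matrix()[:,2]
rows(np.array([.5655,.082,.085])+.0175*z,Rt)
E
```

```text
[-0.12133593 -1.5155698  -2.67605404] [ 0.77720856  0.174608   -0.02109301]
dp [-0.0014 -0.001  -0.0039] rv [ 0.   0.2 -0.1] n 1
[1, [0.14, -0.16, 0.37], [0.0, 0.2, -0.1]],
```

Call:
servo_tool --plan '[[0.2, [0.2, -0.1, 0.3], [0, 0.2, 0]], [0.2, [0.2, 0, 0.3], [0, 0, 0]], [0.2, [0.1, 0, 0.2], [0, 0, 0]], [0.2, [0, 0, 0], [0, 0, 0]]]'

```text
time_s: 10.02
tool_pos: [0.5685, 0.0745, 0.0736]
tool_rot: [179.7, 30.6, 102.8]
force: [-0.8, -0.5, -1.6]
grip_width: 0.0388
```

```bash
python3 - <<'E'
from h import *
o=env.get_obs();print(o['force'],o['wrist_torque'])
Rt=tgt_rot(103.1,-30); z=Rt.as_matrix()[:,2]
rows(np.array([.5655,.082,.085])+.0175*z,Rt)
E
```

```text
[-0.76642627 -0.53704208 -1.61840371] [ 0.81950484  0.2559121  -0.06052406]
dp [-0.001  -0.001  -0.0037] rv [ 0.1  0.6 -0.2] n 1
[1, [0.13, -0.12, 0.36], [0.1, 0.6, -0.2]],
```

Call:
servo_tool --plan '[[0.2, [0.2, 0, 0.4], [0, 0, 0]], [0.2, [0.2, 0, 0.4], [0, 0, 0]]]'

```text
time_s: 10.18
tool_pos: [0.5678, 0.0739, 0.0712]
tool_rot: [179.8, 31.0, 102.7]
force: [-14.0, 2.2, 27.1]
grip_width: 0.0386
```

```bash
python3 - <<'E'
from h import *
o=env.get_obs();print(o['force'],o['wrist_torque'],o['tool_pos'])
i,K,Rw,C=cam('wrist'); 
s,K2,R2,C2=cam('side'); b=cv2.resize(s[150:260,270:390],None,fx=4.0,fy=4.0,interpolation=cv2.INTER_CUBIC)
o=np.zeros((590,800,3),np.uint8); o[:440,:480]=b; o[:250,490:800]=cv2.resize(i[100:350,170:480],(310,250))
cv2.imwrite('pics/m6.png',o)
E
```

```text
[-13.96122271   2.16219794  27.1022922 ] [-1.64262045  1.85460349 -1.3114297 ] [0.56783913 0.07393548 0.07121873]
```

View pics/m6.png

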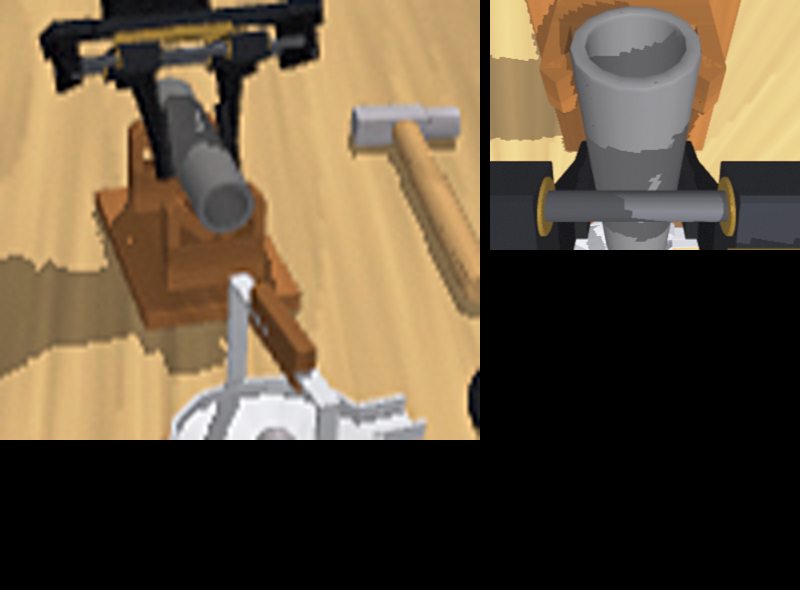

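Contact is on the +x flank (27 N up, −14 N along x), so I ease sideways, then seat it.

Call:
servo_tool --plan '[[0.2, [0, -0.3, 0], [0, 0, 0]], [0.2, [0, -0.3, 0.1], [0, -0.4, 0.2]], [0.2, [0.1, 0, 0.2], [0, 0, 0]]]'

```text
time_s: 10.53
tool_pos: [0.5668, 0.0738, 0.071]
tool_rot: [178.9, 31.4, 102.2]
force: [1.0, 1.1, 3.8]
grip_width: 0.0385
```

```bash
python3 - <<'E'
from h import *
o=env.get_obs();print(o['force'],o['wrist_torque'])
Rt=tgt_rot(103.1,-30); z=Rt.as_matrix()[:,2]
rows(np.array([.5655,.082,.085])+.0175*z,Rt)
E
```

```text
[1.0489498  1.10641931 3.7735837 ] [ 0.49688869 -0.28841047  0.09862943]
dp [ 0.0007 -0.0003 -0.0012] rv [ 0.7  1.4 -0.8] n 1
[1, [0.02, 0.06, 0.12], [0.7, 1.4, -0.8]],
```

Call:
servo_tool --plan '[[0.2, [0, 0, 0.1], [0.7, 1.4, -0.8]], [0.2, [0.1, 0, 0.2], [0.2, 0.4, -0.2]], [0.2, [0, 0, 0], [0, 0, 0]], [0.25, [0, 0, 0], [0, 0, 0]], [0.35, [0, 0, 0], [0, 0, 0]], [0.5, [0, 0, 0], [0, 0, 0]], [0.6, [0, 0, 0], [0, 0, 0]], [0.8, [0, 0, 0], [0, 0, 0]], [0.8, [0, 0, 0], [0, 0, 0]], [0.8, [0, 0, 0], [0, 0, 0]], [0.8, [0, 0, 0], [0, 0, 0]]]'

```text
time_s: 11.45
tool_pos: [0.5646, 0.0711, 0.0656]
tool_rot: [-179.1, 29.7, 103.5]
force: [0.8, 0.2, 1.0]
grip_width: 0.0665
```

```bash
python3 - <<'E'
from h import *
o=env.get_obs();print(o['force'],o['grip_width'])
Rt=tgt_rot(103.1,-30); z=Rt.as_matrix()[:,2]
rows(np.array([.5655,.082,.085])+.0175*z,Rt)
p,r=pose(); rows(p-.12*r.as_matrix()[:,2],r)
E
```

```text
[0.7758442  0.23855608 0.97367473] 0.06649176623690771
dp [0.0029 0.0024 0.0042] rv [-0.7 -0.3  0.3] n 1
[1, [-0.07, 0.33, -0.45], [-0.7, -0.3, 0.3]], 
dp [-0.012   0.0583  0.1042] rv [0. 0. 0.] n 4
[1, [-0.0, 0.0, -3.0], [0.0, 0.0, 0.0]], [1, [-0.0, 0.0, -3.0], [0.0, 0.0, 0.0]], [1, [-0.0, 0.0, -3.0], [0.0, 0.0, 0.0]], [1, [-0.0, 0.0, -3.0], [0.0, 0.0, 0.0]],
```

Call:
servo_tool --plan '[[1, [0, 0.2, 0], [0, 0, 0]], [1, [0, 0.1, 0], [0, 0, 0]], [1, [0, 0, 0], [0, 0, 0]], [1, [0, 0, 0], [0, 0, 0]], [1, [0, 0, -1], [0, 0, 0]], [1, [0, 0, -2], [0, 0, 0]], [1, [0, 0, -3], [0, 0, 0]], [1, [0, 0, -3], [0, 0, 0]], [1, [0, 0, -3], [0, 0, 0]], [1, [0, 0, -2], [0, 0, 0]], [1, [0, 0, 0], [0, 0, 0]]]'

```text
time_s: 12.37
tool_pos: [0.5511, 0.1432, 0.1938]
tool_rot: [-178.8, 29.6, 103.6]
force: [0.4, 0.6, 1.0]
grip_width: 0.0869
```

```bash
python3 - <<'E'
from h import *
T=np.array([.5655,.082,.085]);d=np.array([.2267,-.974,0])
i,K,Rw,C=cam('wrist'); print([proj(K,Rw,C,T+s*d).round(1) for s in(-.08,0,.08)])
s,K2,R2,C2=cam('side'); print([proj(K2,R2,C2,T+s*d).round(1) for s in(-.08,.08)])
b=cv2.resize(s[150:250,270:370],None,fx=4.0,fy=4.0,interpolation=cv2.INTER_CUBIC)
o=np.zeros((600,800,3),np.uint8); o[:400,:400]=b; o[:400,400:]=i[:400,120:520]
cv2.imwrite('pics/m7.png',o[:400])
E
```

```text
[array([318.2, 116. ]), array([317.9, 195.1]), array([317.7, 248.4])]
[array([311.3, 174.8]), array([326.3, 201.7])]
```

View pics/m7.png

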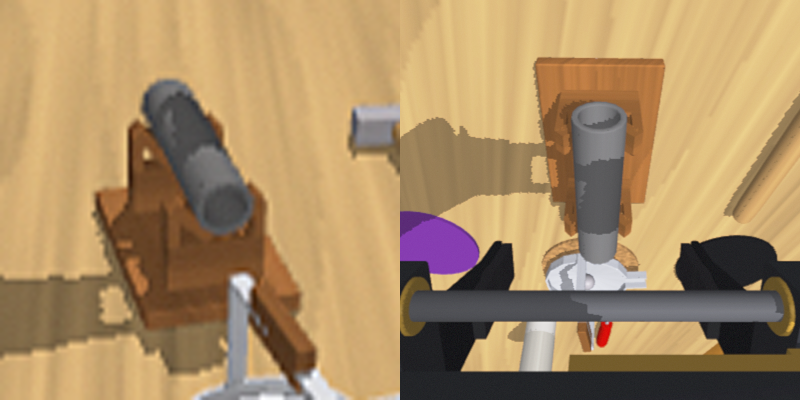

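The tube is seated and released. Its ends appear at side (326.5,202) and wrist (319,118), against predictions (326,202) and (318,116), so it is centred to about 2 mm. Now to the dish.

```bash
python3 - <<'E'
from h import *
print(env.get_obs()['qpos'].round(1))
rows((.605,-.164,.2),tgt_rot(109.2,0),vmax=3.4)
E
```

```text
[ -2.   20.7 -39.6  94.2  38.2  88.  -36.1]
dp [ 0.0545 -0.3043  0.0095] rv [-2.9 29.7 -5.9] n 10
[1, [-2.73, -0.15, 1.45], [-0.3, 3.0, -0.6]], [1, [-2.8, -0.18, 1.31], [-0.3, 3.0, -0.6]], [1, [-2.86, -0.22, 1.16], [-0.3, 3.0, -0.6]], [1, [-2.91, -0.25, 1.01], [-0.3, 3.0, -0.6]], [1, [-2.96, -0.29, 0.86], [-0.3, 3.0, -0.6]], [1, [-2.99, -0.32, 0.7], [-0.3, 3.0, -0.6]], [1, [-3.02, -0.36, 0.55], [-0.3, 3.0, -0.6]], [1, [-3.04, -0.39, 0.39], [-0.3, 3.0, -0.6]], [1, [-3.06, -0.42, 0.23], [-0.3, 3.0, -0.6]], [1, [-3.06, -0.45, 0.07], [-0.3, 3.0, -0.6]],
```

Call:
servo_tool --plan '[[1, [-2, 0, 0], [-0.3, 3, -0.6]], [1, [-2.7, -0.2, 1], [-0.3, 3, -0.6]], [1, [-2.9, -0.2, 1.2], [-0.3, 3, -0.6]], [1, [-2.9, -0.3, 1], [-0.3, 3, -0.6]], [1, [-3, -0.3, 0.9], [-0.3, 3, -0.6]], [1, [-3, -0.3, 0.7], [-0.3, 3, -0.6]], [1, [-3, -0.4, 0.6], [-0.3, 3, -0.6]], [1, [-3, -0.4, 0.4], [-0.3, 3, -0.6]], [1, [-3, -0.4, 0.2], [-0.3, 3, -0.6]], [1, [-3, -0.4, 0], [-0.3, 3, -0.6]], [1, [-1.5, 0, 0], [0, 0, 0]], [1, [0, 0, 0], [0, 0, 0]], [1, [0, 0, 0], [0, 0, 0]]]'

```text
time_s: 13.55
tool_pos: [0.5972, -0.1883, 0.1838]
tool_rot: [-178.6, -2.1, 108.9]
force: [0.1, 0.5, -0.2]
grip_width: 0.0871
```

```bash
python3 - <<'E'
from h import *
print(env.get_obs()['qpos'].round(1))
rows((.605,-.164,.14),tgt_rot(109.2,0),vmax=3.4)
i,K,Rw,C=cam('side'); print(proj(K,Rw,C,(.605,-.164,.119)), proj(K,Rw,C,(.5934,-.13,.119)),proj(K,Rw,C,(.6171,-.1982,.119)))
cv2.imwrite('pics/m8.png',cv2.resize(i[150:300,270:410],None,fx=4,fy=4,interpolation=cv2.INTER_CUBIC))
E
```

```text
[ 39.2  21.2 -30.1  86.6   9.5  77.3  27.3]
dp [ 0.0078  0.0243 -0.0438] rv [-1.4 -2.1 -0.2] n 2
[1, [0.94, 0.82, 2.21], [-0.7, -1.1, -0.1]], [1, [0.98, 0.79, 2.2], [-0.7, -1.1, -0.1]], 
[340.36927225 227.65293042] [334.04220518 219.1656359 ] [347.38075653 236.7859198 ]
```

View pics/m8.png

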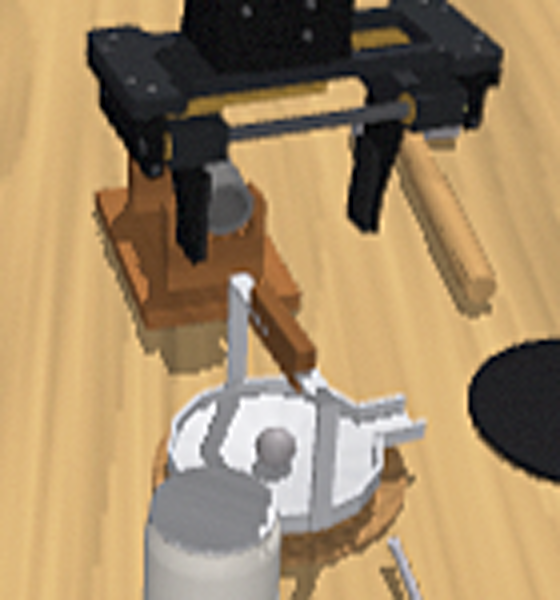

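The grip's top face is centred near crop (283,318) against prediction (281,311). The fingers straddle it and the tube is lying in the cradle.

Call:
servo_tool --plan '[[1, [0.9, 0.8, 0.5], [-0.7, -1.1, -0.1]], [1, [1, 0.8, 1.5], [-0.7, -1.1, -0.1]], [1, [0.3, 0.2, 1.2], [0, -0.2, 0]], [1, [0, 0, 0], [0, 0, 0]], [1, [0, 0, 0], [0, 0, 0]]]'

```text
time_s: 14.02
tool_pos: [0.6045, -0.1483, 0.1495]
tool_rot: [-179.9, 0.2, 110.0]
force: [-0.2, 0.2, 0.6]
grip_width: 0.0865
```

```bash
python3 - <<'E'
from h import *
rows((.605,-.164,.087),tgt_rot(109.2,0),n=3)
E
```

```text
dp [ 0.0005 -0.0157 -0.0625] rv [-0.1  0.2  0.8] n 3
[1, [-0.49, -0.16, 2.09], [-0.0, 0.1, 0.3]], [1, [-0.49, -0.16, 2.09], [-0.0, 0.1, 0.3]], [1, [-0.5, -0.16, 2.08], [-0.0, 0.1, 0.3]],
```

Call:
servo_tool --plan '[[1, [-0.7, -0.2, 0.3], [0, 0.1, 0.3]], [1, [-0.6, -0.2, 1], [0, 0.1, 0.3]], [1, [-0.1, 0, 1.5], [0, 0, 0.2]], [1, [0, 0, 1.5], [0, 0, 0]], [1, [0, 0, 1], [0, 0, 0]], [1, [0, 0, 0], [0, 0, 0]], [1, [0, 0, 0], [0, 0, 0]]]'

```text
time_s: 14.6
tool_pos: [0.6069, -0.1661, 0.096]
tool_rot: [179.9, 0.3, 109.1]
force: [0.6, 0.1, 1.4]
grip_width: 0.0869
```

```bash
python3 - <<'E'
from h import *
rows((.605,-.164,.087),tgt_rot(109.2,0),n=1)
i,K,Rw,C=cam('wrist'); m=i[150:400]; cv2.imwrite('pics/m9.png',m)
E
```

```text
dp [-0.0019  0.0021 -0.009 ] rv [ 0.1  0.3 -0.1] n 1
[1, [0.27, -0.12, 0.9], [0.1, 0.3, -0.1]],
```

View pics/m9.png

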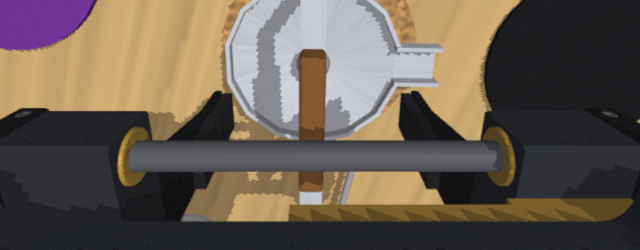

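The grip is at column 313 and the jaw middle at about 316, parallel; the dish lies well between the fingers.

Call:
servo_tool --plan '[[1, [0.2, -0.1, 0.6], [0.1, 0.3, -0.1]], [1, [0, 0, 0.4], [0, 0, 0]], [1, [0, 0, 0], [0, 0, 0]], [1, [0, 0, 0], [0, 0, 0]]]' --force 10

```text
time_s: 14.98
tool_pos: [0.6064, -0.1652, 0.0872]
tool_rot: [179.9, 0.0, 109.1]
force: [0.3, 0.8, 0.2]
grip_width: 0.0874
```

```bash
python3 - <<'E'
from h import *
rows((.605,-.164,.087),tgt_rot(109.2,0),n=1)
E
```

```text
dp [-0.0014  0.0012 -0.0002] rv [ 0.1  0.  -0.1] n 1
[1, [0.16, -0.09, 0.02], [0.1, 0.0, -0.1]],
```

Call:
servo_tool --plan '[[0.8, [0, -0.1, 0], [0, 0, 0]], [0.7, [0, 0, 0], [0, 0, 0]], [0.6, [0, 0, 0], [0, 0, 0]], [0.5, [0, 0, 0], [0, 0, 0]], [0.4, [0, 0, 0], [0, 0, 0]], [0.35, [0, 0, 0], [0, 0, 0]], [0.3, [0, 0, 0], [0, 0, 0]], [0.26, [0, 0, 0], [0, 0, 0]], [0.24, [0, 0, 0], [0, 0, 0]], [0.22, [0, 0, 0], [0, 0, 0]], [0.2, [0, 0, 0], [0, 0, 0]], [0.18, [0, 0, 0], [0, 0, 0]], [0.16, [0, 0, 0], [0, 0, 0]], [0.14, [0, 0, 0], [0, 0, 0]], [0.12, [0, 0, 0], [0, 0, 0]], [0.1, [0, 0, 0], [0, 0, 0]], [0.08, [0, 0, 0], [0, 0, 0]], [0.06, [0, 0, 0], [0, 0, 0]], [0.04, [0, 0, 0], [0, 0, 0]], [0.02, [0, 0, 0], [0, 0, 0]]]'

```text
time_s: 16.65
tool_pos: [0.6051, -0.1661, 0.0884]
tool_rot: [180.0, 0.1, 109.1]
force: [-1.3, -0.0, -0.1]
grip_width: 0.0123
```

Call:
servo_tool --plan '[[0, [0, 0, 0], [0, 0, 0]], [0, [0, 0, 0], [0, 0, 0]], [0, [0, 0, 0], [0, 0, 0]], [0, [0, 0, 0], [0, 0, 0]]]' --force 40

```text
time_s: 16.98
tool_pos: [0.6052, -0.1661, 0.0884]
tool_rot: [180.0, 0.1, 109.1]
force: [-0.3, 0.2, 0.7]
grip_width: 0.0114
```

```bash
python3 - <<'E'
from h import *
o=env.get_obs();print(o['force'],o['grip_width'],o['tool_pos'],o['tool_rot'],o['qpos'].round(1))
i,K,Rw,C=cam('side');cv2.imwrite('pics/s9.png',i)
print(proj(K,Rw,C,(.6055,-.1647,.026)))
E
```

```text
[-0.32370188  0.21292464  0.74865374] 0.011424488096060477 [ 0.60515124 -0.16605282  0.08843561] [1.79950219e+02 1.05357354e-01 1.09124713e+02] [ 36.7  23.9 -29.8  94.6  12.9  64.8  22.7]
[338.82258137 260.72126099]
```

Call:
servo_tool --plan '[[0, [0, 0, -0.2], [0, 0, 0]], [0, [0, 0, -0.3], [0, 0, 0]], [0, [0, 0, -0.4], [0, 0, 0]], [0, [0, 0, -0.5], [0, 0, 0]], [0, [0, 0, -0.6], [0, 0, 0]], [0, [0, 0, -0.7], [0, 0, 0]], [0, [0, 0, -0.7], [0, 0, 0]], [0, [0, 0, -0.7], [0, 0, 0]], [0, [0, 0, -0.7], [0, 0, 0]], [0, [0, 0, -0.7], [0, 0, 0]], [0, [0, 0, -0.7], [0, 0, 0]], [0, [0, 0, -0.6], [0, 0, 0]], [0, [0, 0, -0.5], [0, 0, 0]], [0, [0, 0, -0.4], [0, 0, 0]], [0, [0, 0, -0.3], [0, 0, 0]], [0, [0, 0, -0.2], [0, 0, 0]], [0, [0, 0, 0], [0, 0, 0]]]'

```text
time_s: 18.45
tool_pos: [0.6039, -0.1648, 0.1772]
tool_rot: [-179.9, -0.1, 109.2]
force: [0.0, 0.3, -3.6]
grip_width: 0.0117
```

```bash
python3 - <<'E'
from h import *
rows((.605,-.166,.17),tgt_rot(189,0),n=30)
i,K,Rw,C=cam('side');p,r=pose();print(proj(K,Rw,C,p+[0,0,.019-.079]))
cv2.imwrite('pics/m10.png',cv2.resize(i[130:290,260:420],None,fx=3.7,fy=3.7,interpolation=cv2.INTER_CUBIC))
E
```

```text
dp [ 0.0011 -0.0012 -0.0072] rv [ -0.   -0.1 -79.8] n 30
[1, [-0.0, 0.0, 0.02], [-0.0, -0.0, -2.7]], [1, [-0.01, 0.0, 0.02], [-0.0, -0.0, -2.7]], [1, [-0.01, 0.0, 0.02], [-0.0, -0.0, -2.7]], [1, [-0.01, 0.0, 0.02], [-0.0, -0.0, -2.7]], [1, [-0.01, 0.0, 0.02], [-0.0, -0.0, -2.7]], [1, [-0.01, 0.0, 0.02], [-0.0, -0.0, -2.7]], [1, [-0.01, 0.0, 0.02], [-0.0, -0.0, -2.7]], [1, [-0.01, 0.0, 0.02], [-0.0, -0.0, -2.7]], [1, [-0.01, 0.0, 0.02], [-0.0, -0.0, -2.7]], [1, [-0.01, 0.0, 0.02], [-0.0, -0.0, -2.7]], [1, [-0.01, -0.0, 0.02], [-0.0, -0.0, -2.7]], [1, [-0.01, -0.0, 0.02], [-0.0, -0.0, -2.7]], [1, [-0.01, -0.0, 0.02], [-0.0, -0.0, -2.7]], [1, [-0.01, -0.0, 0.02], [-0.0, -0.0, -2.7]], [1, [-0.01, -0.0, 0.02], [-0.0, -0.0, -2.7]], [1, [-0.01, -0.0, 0.02], [-0.0, -0.0, -2.7]], [1, [-0.01, -0.0, 0.02], [-0.0, -0.0, -2.7]], [1, [-0.01, -0.0, 0.02], [-0.0, -0.0, -2.7]], [1, [-0.0, -0.0, 0.02], [-0.0, -0.0, -2.7]], [1, [-0.0, -0.0, 0.02], [-0.0, -0.0, -2.7]], [1, [-0.0, -0.0, 0.02], [-0.0, -0.0, -2.7]], [1, [-0.0, -0.0, 0.02], [-0.0, -0.0, -2.7]], [1, [-0.0, -0.0, 0.02], [-0.0, -0.0, -2.7]], [1, [-0.0, -0.0, 0.02], [-0.0, -0.0, -2.7]], [1, [-0.0, -0.0, 0.02], [-0.0, -0.0, -2.7]], [1, [-0.0, -0.0, 0.02], [-0.0, -0.0, -2.7]], [1, [-0.0, -0.0, 0.02], [-0.0, -0.0, -2.7]], [1, [-0.0, -0.0, 0.02], [-0.0, -0.0, -2.7]], [1, [-0.0, -0.0, 0.02], [-0.0, -0.0, -2.7]], [1, [-0.0, -0.0, 0.02], [-0.0, -0.0, -2.7]], 
[339.79977422 228.63306242]
```

Call:
servo_tool --plan '[[0, [0, 0, 0], [0, 0, -0.8]], [0, [0, 0, 0], [0, 0, -1.4]], [0, [0, 0, 0], [0, 0, -2]], [0, [0, 0, 0], [0, 0, -2.5]], [0, [0, 0, 0], [0, 0, -2.5]], [0, [0, 0, 0], [0, 0, -2.5]], [0, [0, 0, 0], [0, 0, -2.5]], [0, [0, 0, 0], [0, 0, -2.5]], [0, [0, 0, 0], [0, 0, -2.5]], [0, [0, 0, 0], [0, 0, -2.5]], [0, [0, 0, 0], [0, 0, -2.5]], [0, [0, 0, 0], [0, 0, -2.5]], [0, [0, 0, 0], [0, 0, -2.5]], [0, [0, 0, 0], [0, 0, -2.5]], [0, [0, 0, 0], [0, 0, -2.5]], [0, [0, 0, 0], [0, 0, -2.5]], [0, [0, 0, 0], [0, 0, -2]], [0, [0, 0, 0], [0, 0, -1.4]], [0, [0, 0, 0], [0, 0, -0.8]], [0, [0, 0, 0], [0, 0, 0]]]'

```text
time_s: 20.17
tool_pos: [0.5989, -0.1647, 0.1679]
tool_rot: [-179.9, -0.9, 153.6]
force: [0.5, -0.1, -4.8]
grip_width: 0.0117
```

```bash
python3 - <<'E'
from h import *
o=env.get_obs();print(o['qpos'].round(1),o['force'],o['grip_width'])
i,K,Rw,C=cam('side');p,r=pose();q=proj(K,Rw,C,p+[0,0,.019-.079]);print(q)
x,y=q.astype(int);g=cv2.cvtColor(i,cv2.COLOR_BGR2GRAY);print(g[y-14:y+15:2,x-26:x+27:2])
rows((.605,-.166,.17),tgt_rot(189,0),n=20)
E
```

```text
[ 42.8  21.4 -37.6  89.7  13.2  74.4  67. ] [ 0.49060327 -0.13641247 -4.77904187] 0.011678145627591946
[337.40027514 232.00159887]
[[135 101  87  84 121 168 180 219 178 146 151 152 153 153 154 145 178 225
  224 225 227 196 123 187 184 181 179]
 [127 100  88 173 165 143 146 174 140 133 135 135 137 137 140 139 232 217
  224 226 173 170 176 180 185 182 178]
 [128 117 175 121 120 130 135 190 197 243 240 242 244 244 243 179 230 231
  221 227 161 132 192 198 180 183 178]
 [125 211 122 129 246 241 238 237 238 235 233 231 234 235 232 227 230 231
  230 231 162 131 144 151 204 186 182]
 [184 125 188 245 235 231 230 233 235 236 235 233 239 239 235 229 231 231
  228 220 229 172 132 134 132 231 177]
 [175 186 234 231 232 233 233 232 233 236 238 241 158 150 182 236 233 228
  223 225 226 232 235 178 122 162 193]
 [114 233 227 226 229 232 233 234 232 235 243  77 118 123 112 184 233 221
  224 227 225 223 220 219 225 126 225]
 [221 228 228 231 229 227 229 231 233 234 245 110 134 139 132 113 231 227
  228 222 220 219 221 221 227 123 118]
 [230 225 224 225 227 229 228 231 234 233 243 112 134 149 132 110
[... 1004 characters left out ...]
 -1.8]], [1, [-0.03, 0.0, -0.01], [0.0, -0.0, -1.8]], [1, [-0.03, 0.0, -0.01], [0.0, -0.0, -1.8]], [1, [-0.03, 0.0, -0.01], [0.0, -0.0, -1.8]], [1, [-0.03, 0.0, -0.01], [0.0, -0.0, -1.8]], [1, [-0.03, -0.0, -0.01], [0.0, -0.0, -1.8]], [1, [-0.03, -0.0, -0.01], [0.0, -0.0, -1.8]], [1, [-0.03, -0.0, -0.01], [0.0, -0.0, -1.8]], [1, [-0.03, -0.0, -0.01], [0.0, -0.0, -1.8]], [1, [-0.03, -0.0, -0.01], [0.0, -0.0, -1.8]], [1, [-0.03, -0.01, -0.01], [0.0, -0.0, -1.8]], [1, [-0.03, -0.01, -0.01], [0.0, -0.0, -1.8]], [1, [-0.03, -0.01, -0.01], [0.0, -0.0, -1.8]], [1, [-0.03, -0.01, -0.01], [0.0, -0.0, -1.8]], [1, [-0.03, -0.01, -0.01], [0.0, -0.0, -1.8]], [1, [-0.03, -0.01, -0.01], [0.0, -0.0, -1.8]],
```

The ball is at its predicted place, (337,232). Continuing the turn with small corrections for sag.

Call:
servo_tool --plan '[[0, [-0.03, 0, -0.03], [0, 0, -0.8]], [0, [-0.05, 0, -0.05], [0, 0, -1.4]], [0, [-0.05, 0, -0.05], [0, -0.1, -2]], [0, [-0.05, 0, -0.05], [0, -0.1, -2.4]], [0, [-0.05, 0, -0.05], [0, -0.1, -2.4]], [0, [-0.05, 0, -0.05], [0, -0.1, -2.4]], [0, [-0.05, 0, -0.05], [0, -0.1, -2.4]], [0, [-0.05, 0, -0.05], [0, -0.1, -2.4]], [0, [-0.05, 0, -0.05], [0, -0.1, -2.4]], [0, [-0.05, 0, -0.05], [0, -0.1, -2.4]], [0, [-0.05, 0, -0.05], [0, -0.1, -2.4]], [0, [-0.05, 0, -0.05], [0, -0.1, -2.4]], [0, [-0.05, 0, -0.05], [0, -0.1, -2.4]], [0, [-0.05, 0, -0.05], [0, 0, -2.2]], [0, [-0.03, 0, -0.03], [0, 0, -1.8]], [0, [0, 0, -0.03], [0, 0, -1.2]], [0, [0, 0, 0], [0, 0, -0.6]], [0, [0, 0, 0], [0, 0, 0]]]'

```text
time_s: 21.72
tool_pos: [0.6066, -0.167, 0.1763]
tool_rot: [180.0, 0.2, -169.6]
force: [-0.8, -0.5, -4.0]
grip_width: 0.0116
```

```bash
cat > chk.py <<'E'
from h import *
o=env.get_obs();print(o['time_s'],o['qpos'].round(1),o['force'],o['grip_width'])
p,r=pose()
for n in('side','top'):
    i,K,Rw,C=cam(n);q=proj(K,Rw,C,p+[0,0,.019-.079])
    g=cv2.cvtColor(i,cv2.COLOR_BGR2GRAY);x,y=q.astype(int)
    w=g[y-10:y+11,x-14:x+15]; m=(w<160).astype('uint8');nl,l,st,ce=cv2.connectedComponentsWithStats(m)
    print(n,q.round(1),[(s[4],(c+[x-14,y-10]).round(1)) for s,c in zip(st[1:],ce[1:]) if s[4]>15])
h=np.degrees(np.arctan2(.082-p[1],.5655-p[0]));print('want yaw',h+90-.1)
rows((.605,-.166,.17),tgt_rot(h+89.9,0),n=5)
E
python3 chk.py
```

```text
21.7167 [ 47.3  22.7 -43.8  88.8  16.   74.7 101.9] [-0.8296909  -0.49942847 -3.9870464 ] 0.011572643624250038
side [341.1 229.4] [(np.int32(145), array([337.5, 234.1]))]
top [380.6 190.8] [(np.int32(609), array([380., 190.]))]
want yaw 189.26754534152994
dp [-0.0016  0.0011 -0.0063] rv [0.  0.2 1. ] n 5
[1, [0.03, 0.03, 0.13], [0.0, 0.0, 0.2]], [1, [0.03, 0.03, 0.13], [0.0, 0.0, 0.2]], [1, [0.03, 0.03, 0.13], [0.0, 0.0, 0.2]], [1, [0.03, 0.03, 0.13], [0.0, 0.0, 0.2]], [1, [0.03, 0.03, 0.13], [0.0, 0.0, 0.2]],
```

Call:
servo_tool --plan '[[0, [0, 0, 0], [0, 0, 0.5]], [0, [0, 0, 0], [0, 0, 0.5]], [0, [0, 0, 0], [0, 0, 0]], [0, [0, 0, 0], [0, 0, 0]], [0, [0, 0, 0], [0, 0, 0]], [0, [0, 0, 0], [0, 0, 0]], [0, [0, 0, 0], [0, 0, 0]], [0, [0, 0, 0], [0, 0, 0]]]'

```text
time_s: 22.48
tool_pos: [0.6065, -0.167, 0.1763]
tool_rot: [-180.0, 0.2, -170.9]
force: [-0.5, -0.2, -4.5]
grip_width: 0.0119
```

```bash
cat >> chk.py <<'E'
i,K,Rw,C=cam('side');g=cv2.cvtColor(i,cv2.COLOR_BGR2GRAY)
p,r=pose();q=proj(K,Rw,C,p+[0,0,.019-.079]);x,y=q.astype(int);np.set_printoptions(linewidth=200)
print('ball',x,y);print(g[y-10:y+11:2,x-20:x+21:2])
hd=np.radians(env.get_obs()['tool_rot'][2]-90);u=np.array([np.cos(hd),np.sin(hd),0]);v=np.array([-u[1],u[0],0])
# white spout: side image, S<40 V>150, points beyond 66mm of middle, at rim height
t,K3,R3,C3=cam('top')
for nm,im,k,rw,c in(('side',i,K,Rw,C),('top',t,K3,R3,C3)):
    hs=cv2.cvtColor(im,cv2.COLOR_BGR2HSV);ys,xs=np.nonzero((hs[...,1]<45)&(hs[...,2]>125))
    m=p+[0,0,.019-.1+.02]
    W=np.array([onz(k,rw,c,(a,b),m[2]) for a,b in zip(xs,ys)])-m;rr=np.hypot(W[:,0],W[:,1]);s=(rr>.068)&(rr<.095)
    az=np.degrees(np.arctan2(W[s,1],W[s,0]));print(nm,'spout az',np.histogram(az,bins=np.arange(-180,181,15)),'sel',np.median(az[(az>70)&(az<130)]) )
E
python3 chk.py
```

```text
22.4833 [ 47.2  22.6 -43.5  88.9  15.9  74.7 100.8] [-0.5356882  -0.17521162 -4.53166229] 0.011890698923733563
side [341.1 229.4] [(np.int32(150), array([337.5, 234. ]))]
top [380.6 190.9] [(np.int32(609), array([380., 190.]))]
want yaw 189.24486896366872
dp [-0.0015  0.001  -0.0063] rv [-0.   0.2 -0.1] n 5
[1, [0.03, 0.02, 0.13], [-0.0, 0.0, -0.0]], [1, [0.03, 0.02, 0.13], [-0.0, 0.0, -0.0]], [1, [0.03, 0.02, 0.13], [-0.0, 0.0, -0.0]], [1, [0.03, 0.02, 0.13], [-0.0, 0.0, -0.0]], [1, [0.03, 0.02, 0.13], [-0.0, 0.0, -0.0]], 
ball 341 229
[[177 138 137 130 142 236 234 235 236 180 179 181 185 123 131 141 136 140 155 205 198]
 [132 184 201 244 240 231 231 233 236 234 228 232 233 238 238 231 171 131 141 140 134]
 [241 236 234 233 235 232 230 232 234 234 229 230 231 231 225 223 229 238 175 126 133]
 [231 228 229 232 234 237 233 233 240 231 218 224 236 226 223 226 227 225 225 223 169]
 [231 232 231 229 231 233 236 238 159 156 186 171 209 224 226 227 224 219 218 222 229]
 [226 229 231 233 231 231 234 242 100 148 157 157 148 234 226 223 219 221 223 223 220]
 [226 225 227 228 229 231 232 242 1
[... 302 characters left out ...]
3 211 212]
 [130 127 128 127 126 127 126 137 225 166 162 228 216 215 212 211 213 216 216 217 221]]
side spout az (array([ 0,  1,  6, 15, 25, 28, 24, 15,  9,  0,  0,  0,  1,  9,  6,  0,  0,  7, 24, 16,  7, 12,  1,  0]), array([-180, -165, -150, -135, -120, -105,  -90,  -75,  -60,  -45,  -30,  -15,    0,   15,   30,   45,   60,   75,   90,  105,  120,  135,  150,  165,  180])) sel 100.84884611888734
top spout az (array([ 0,  0,  0,  0,  0,  0,  0,  0,  0,  0,  0,  0,  3,  0,  0,  0,  0,  4, 27,  8,  0,  0,  0,  0]), array([-180, -165, -150, -135, -120, -105,  -90,  -75,  -60,  -45,  -30,  -15,    0,   15,   30,   45,   60,   75,   90,  105,  120,  135,  150,  165,  180])) sel 99.85680959629521
```

```bash
python3 -c "
from cell import env
o=env.get_obs();print(o['tool_pos'],o['tool_rot'],abs(o['joint_velocities']).max());print(env.sign_off())"
```

```text
[ 0.60644577 -0.16696981  0.17626075] [-179.9992095     0.23042349 -170.84804886] 0.11446505833465333
the job is handed in; nothing more can be done
None
```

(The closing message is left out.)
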